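Unhook a sagging gate bolt and hold the gate ajar

TASK

The gate of the robot-car pen will not open, because its barrel bolt sags and the toe at its end hangs behind the bent lip of the keeper. Gently raise the bolt by its upright knob and draw it back over the lip, without forcing it against the keeper (15 N at most), then swing the gate to your side until the gap at its free stile is about 80 mm. The gate shuts itself, so finish still holding it there, at rest and with the bolt drawn back; leave the car and the things around as they are.

Things in the scene. Friction and masses are not known exactly. Their poses are not given: they have to be found in the camera images.
- pen: fixed dark steel front of a robot-car pen: hinge post (top at z = 150 mm), fence panels and a keeper post (40 x 60 mm, 100 mm tall). Origin: on the gate's hinge axis at table height. The shut gate runs from it along the pen's -y; +x is inside the pen, -x the robot's side. The keeper post spans y = -272 to -332 mm of this frame. Its place varies by 14 cm, its turn by up to 0.45 rad
- gate: self-closing gate, 260 mm from hinge to free edge, 20 mm thick, top rail 110 mm above the table, dark steel frame, white panel. Origin on the hinge axis at table height; it runs along its own -y, swings towards its -x. On its rail stand two slotted guides, 25 mm wide, 10 mm long, tops at z = 170 mm, 75 and 225 mm from the hinge, in which the bolt lies loose
- bolt: steel barrel bolt, 12 mm round, 230 mm long, lying along the gate over its rail, axis at z = 135 mm when sagging. Upright round knob, 18 mm diameter, to 75 mm above the axis; pinch it from above, any direction. At the keeper end a toe, 12 x 12 mm, hangs to 22 mm below the axis. 0.14 to 0.28 kg. Origin: knob and bolt axes cross, 165 mm from the hinge when home; axes as the gate's
- keeper: fixed thin bent steel keeper on the keeper post. The top of its lip (34 mm wide, 4 mm thick) is at z = 127 mm, 2 mm under the round bolt; the toe hangs 14 mm below that, 2 to 6 mm behind it: raise the bolt 16 to 22 mm to draw it. A front strap, 4 mm beside the toe on the robot's side, top at z = 165 mm, keeps the gate shut until the toe is drawn out. Bears 15 N at most. Origin: the pen's
- knob (a point): centre line of the bolt's knob, 20 mm below the knob's top, 55 mm above the bolt's axis: the place to pinch it. It shares the hinge's straight line along the gate
- toe (a point): underside of the toe, its end towards the hinge lies 6 mm from this point
- lip_top (a point): middle of the top edge of the keeper's bent lip
- gate_hinge (a point): on the vertical hinge axis of the gate, at table height
- stile (a point): top of the gate's free stile, at its free edge, 260 mm from the hinge axis, 110 mm above the table
- gate_swing (a joint): gate angle, rad: 0 shut, grows as the free edge swings to the robot's side (clockwise seen from above); stop at 1.2. A spring shuts it with 0.20 N m at 0 and 0.25 N m more per rad. An 80 mm gap at the stile is 0.31 rad
- bolt_draw (a joint): how far the bolt is drawn, m: 0 home, 0.05 fully drawn (stop), growing from the keeper straight towards the hinge. Stiff, about 1 N, stays where it is left. Starts at 0 to 0.004. The toe is clear of lip and strap from 0.03
- bolt_lift (a joint): how far the bolt is raised in its guides, m: 0 sagging, 0.024 the upper stop. Falls back by its own weight when let go
- car: four-wheeled robot car, 170 x 124 x 66 mm, black tyres with yellow hubs, parked inside the pen beyond the gate; origin under its centre
- servo: loose black servo motor, 54 x 20 x 43 mm, on the robot's side of the gate; origin under its centre
- spare_wheel: wheel lying flat, 66 mm across, 26 mm high; origin under its centre
- screwdriver: black-handled screwdriver, 170 mm long, lying flat on the robot's side of the gate; its handle lies to its own -x
- bracket: aluminium angle bracket, 60 x 40 x 44 mm; origin under its centre
- battery: battery pack, 100 x 35 x 26 mm; origin under its centre
- bottle_a: full water bottle, 64 mm across, 210 mm tall, well to the left of the pen; origin under its centre
- bottle_b: second such bottle
Not all that is in view belongs to the job. What is shaped like the screwdriver but orange or purple is not meant.

How it is judged:
On the way:
1. the bolt has been raised over the lip and drawn clear of the keeper, the gate still shut or only just moving (value of joint bolt_draw above 0.024 m and value of joint gate_swing below 0.15 rad), for 0.1 s.
At the end, for the whole second after the job is handed in: The gate is held at rest at 0.21 to 0.42 rad (gap of 55 to 108 mm at the stile), the bolt drawn by more than 24 mm, the robot's fingers still on the bolt or gate, and neither the keeper nor any loose thing propping the gate (value of joint gate_swing between 0.21 and 0.42 rad and value of joint bolt_draw above 0.024 m and velocity of joint gate_swing between -0.1 and 0.1 rad/s and contact force between the fingers and gate above 0.5 N and contact force between gate and keeper below 0.5 N and contact force between gate and car below 0.2 N and contact force between gate and servo below 0.2 N and contact force between gate and spare_wheel below 0.2 N and contact force between gate and screwdriver below 0.2 N); the arm keeps its last pose, push and grip.
It fails at once if the bolt is forced against the keeper with more than 15 N (contact force between bolt and keeper above 15 N).
It fails at once if the car or another thing around is pushed by more than 30 mm (distance of any of car, servo, spare_wheel, screwdriver, bracket, battery, bottle_a, bottle_b from where it was at the start of the episode above 0.03 m).
It also fails if it takes over 34 s, if anything falls off the work surface, if the arm or the gripper's body presses on something with over 40 N, if the wrist force passes 120 N, or if a joint passes its speed limit or range.

ROBOT

A 6-joint arm with a two-finger parallel gripper is mounted at the origin on the work surface. World frame = base frame: x ahead of the robot, y to its left, z up, the work surface at z = 0. Lengths are in m, angles in rad, forces in N, time in s.
With the tool pointing down it reaches from about 0.15 to 0.775 m from the base axis. Payload 6.1 kg.
Tool frame: the origin (TCP) lies at the very end of the fingers, on their centre line; the grasp point (between the pads) lies 19 mm behind it; z points along the fingers, y is the line along which they close (so a half turn about z gives the same grasp; the last joint's range is limited). The gripper opens to 85 mm and grips with 20 to 120 N. Pads are 22 mm wide; open, the fingers measure 114 mm over their backs; the gripper's body (76 mm by 85 mm) begins 54 mm behind the grasp point. The pads swing forward as they close: fully open they stand 13 mm farther back than shut.
Start: joints at [1.202, 0.126, -0.04, 1.405, 0, 1.571], TCP at [0.189, 0.49, 0.231] pointing down, gripper open.
Joint ranges: [-2.72, 2.72], [-0.95, 1.95], [-1.27, 1.35], [-1.78, 2.02], [-1.46, 1.47], [-3.14, 3.14]. Speed limits (rad/s): [2.39, 2.39, 3.01, 3.14, 3.14, 3.14].

INTERFACE

Orientations are given as a rotation vector (axis times angle).
In Python, from station import bot gives the robot as it stands.
- The arm moves only by the tool carry_out, never from a script. Its argument "plan" is one flat list of numbers, 6 for each row, row after row: the shift along the tool's x, y, z in cm, then the turn, a rotation vector about the tool's x, y, z in degrees. A call has exactly 5 rows; each row shifts and turns the commanded pose from where the row before left it, along the tool's axes as they then stand; what a row does not reach is not made up. A row lasts 1/12 s, in which the tool goes at most 41.7 mm and 7.16 degrees, less where a joint would pass 70% of its speed; a pose out of reach is approached as far as the arm can. A call with a gripper value outside its range is refused whole. "fingers" is the closure, from -1 (fully open) to 1 (shut), set as the call begins (left out, the last holds). The fingers move at their own pace and stop on an object; "squeeze" is the grip in N (left out, the last holds). Time passes only in rows, so rows that do not move let the fingers close, or fill a call up. It gives the time, the measured TCP pose, the force, the opening and the grip force at its end, in the units of the state.
- bot.state(): the state, without advancing time (a new reading comes with each control period).
- bot.capture(name): name is "side" or "top"; returns (picture, depth): 400x640x3 uint8, red, green, blue; 400x640 float32, m along the optical axis (not along the pixel's ray), 0 where there is no reading.
- bot.camera_params(name): a dict with "K" (3x3 intrinsics, pixels), "k1" (the pictures are not rectified: a ray, as slopes to the right and down, at radius r is drawn at 1 + k1 r^2 times it, then the intrinsics apply), "world_to_cam" (4x4, takes a point from world to camera coordinates). Camera axes: x right, y down, z forward; pixel columns grow to the right and rows downward; lengths in m; the calibration is good to about 2 mm. A picture is of the moment at which its call begins. camera_params takes no time and is no camera call.
- bot.close_job(): hands the job in; it is judged then, once.
Trained networks look in the newest picture that a camera, given by its name, has taken for a name from the list of things; names that differ only in an ending like _2 or _b are one class to them, and where a whole thing is asked for, a point or a joint stands for the part that bears it (a point fixed in the world has none). Each returns a list of dicts, best first, with "conf" (0 to 1); they miss things now and then, are a little off and sometimes report something else, mostly with a low value. They report only what shows in the picture. A call takes as long as a camera call. They do not tell look-alikes from the thing itself.
- bot.silhouettes(query, camera): "pixels" (400x640 bool, what is visible of it) and "location" ([column, row] in pixels, amid what is visible of it).
The state is a dict: "clock": time; "joint_positions": joint angles; "qvel": joint speeds; "effort": joint torques, N m; "position": TCP position; "tool_rot": TCP orientation; "contact_force": force on the tool from outside, world axes, zero at the start; "torque": the same for the moment, N m; "width": opening from 0.0 (shut) to 1.0 (fully open); "finger_force": force on a finger pad.
Only numpy, scipy, OpenCV 4.12 (cv2) and the standard library are available. Lean on these libraries where they do the work, as an engineer would, in place of code of your own. Each camera call takes 0.05 s, during which the arm holds its last target. There are 200 camera calls.

## Working session

There is one attempt and no reset: what is moved stays moved. The work goes in short steps, Python scripts to look and compute and a tool call to move; the robot and the scene stay as the last step left them, time stands still between calls to the robot, and variables do not carry over. Pictures are saved under pics/ and viewed, at most 10 in all, crops included, and the job is handed in when it is done.

Besides the shell and the picture viewer there is one more tool, called after "Emit:" in YAML: its name, and indented under it one key for each argument. carry_out: Moves the arm, as the interface text tells. Its arguments: {"type":"object","properties":{"plan":{"type":"array"},"fingers":{"type":"number"},"squeeze":{"type":"number"}},"required":["plan"]}

```bash
mkdir -p pics
cat > h.py <<'E'
import numpy as np, cv2
from station import bot
def world(cam,px,depth):
    """px Nx2 (col,row), depth N -> world Nx3"""
    p=bot.camera_params(cam);K=np.array(p["K"]);T=np.linalg.inv(np.array(p["world_to_cam"]))
    s=cv2.undistortPoints(np.array(px,float).reshape(-1,1,2),K,np.array([p["k1"],0,0,0.]))[:,0]
    d=np.array(depth,float).reshape(-1,1)
    return np.c_[s*d,d]@T[:3,:3].T+T[:3,3]
def cloud(cam,dep,mask):
    r,c=np.nonzero(mask&(dep>0)); return world(cam,np.c_[c,r],dep[r,c])
def proj(cam,P):
    p=bot.camera_params(cam);K=np.array(p["K"]);W=np.array(p["world_to_cam"])
    q=np.atleast_2d(P)@W[:3,:3].T+W[:3,3]
    return cv2.projectPoints(q,np.zeros(3),np.zeros(3),K,np.array([p["k1"],0,0,0.]))[0][:,0]
def save(n,im): cv2.imwrite("pics/"+n,im[:,:,::-1])
E
python3 - <<'E'
from h import *
st=bot.state();print({k:np.round(v,3) for k,v in st.items()})
ims=[]
for c in("side","top"):
    im,d=bot.capture(c);ims.append(im);np.savez(c,im=im,d=d)
    p=bot.camera_params(c);T=np.linalg.inv(np.array(p["world_to_cam"]));print(c,T.round(2).tolist(),p["K"][0][0])
    save(c+"0.png",im)
    for q in("knob","bolt","gate","keeper","screwdriver","servo","pen"):
        for s in bot.silhouettes(q,c)[:3]:
            m=s["pixels"];P=cloud(c,d,m)
            print(c,q,round(s["conf"],2),np.round(s["location"]),m.sum(),np.median(P,0).round(3) if len(P) else "")
E
```

```text
{'clock': np.float64(0.0), 'joint_positions': array([ 1.202,  0.126, -0.041,  1.405, -0.   ,  1.571]), 'qvel': array([-0.001, -0.003,  0.   ,  0.   , -0.   ,  0.   ]), 'effort': array([ 0.0000e+00, -4.3591e+01,  3.5293e+01,  1.7000e-02,  0.0000e+00,
       -0.0000e+00]), 'position': array([0.189, 0.489, 0.23 ]), 'tool_rot': array([-5.760e-01, -3.088e+00,  3.000e-03]), 'contact_force': array([0.634, 0.791, 0.758]), 'torque': array([-0.013, -0.049, -0.014]), 'finger_force': np.float64(0.0), 'width': np.float64(0.995)}
side [[0.72, -0.54, 0.45, -0.14], [-0.7, -0.57, 0.44, -0.6], [0.02, -0.63, -0.78, 1.24], [0.0, 0.0, 0.0, 1.0]] 511.70435132364867
side knob 0.7 [355. 219.] 439 [ 0.519 -0.113  0.138]
side bolt 0.58 [358. 217.] 403 [ 0.517 -0.116  0.139]
side gate 0.78 [348. 230.] 1768 [ 0.524 -0.095  0.105]
side keeper 0.76 [372. 270.] 312 [ 0.46  -0.24   0.111]
side keeper 0.65 [350. 220.] 5992 [ 0.538 -0.064  0.083]
side keeper 0.64 [355. 221.] 366 [ 0.515 -0.117  0.14 ]
side screwdriver 0.97 [305. 355.] 344 [ 0.211 -0.25   0.021]
side screwdriver 0.65 [299. 226.] 247 [0.466 0.043 0.019
[... 456 characters left out ...]
p knob 0.32 [378. 170.] 2098 [ 0.629 -0.134  0.048]
top bolt 0.86 [381. 202.] 362 [ 0.518 -0.11   0.14 ]
top gate 0.7 [370. 203.] 1374 [ 0.527 -0.091  0.111]
top gate 0.31 [477. 241.] 451 [ 0.425 -0.421  0.024]
top gate 0.26 [421. 223.] 316 [ 0.469 -0.228  0.11 ]
top keeper 0.48 [422. 226.] 215 [ 0.465 -0.23   0.113]
top screwdriver 0.9 [419. 314.] 268 [ 0.215 -0.244  0.022]
top screwdriver 0.83 [255. 270.] 314 [0.345 0.229 0.022]
top screwdriver 0.7 [318. 231.] 323 [0.464 0.052 0.021]
top servo 0.46 [428. 271.] 152 [ 0.356 -0.266  0.035]
top servo 0.27 [380. 204.] 362 [ 0.517 -0.113  0.14 ]
top pen 0.67 [337. 195.] 5014 [ 0.56  -0.011  0.097]
top pen 0.23 [279. 198.] 379 [0.563 0.161 0.026]
```

View pics/side0.png

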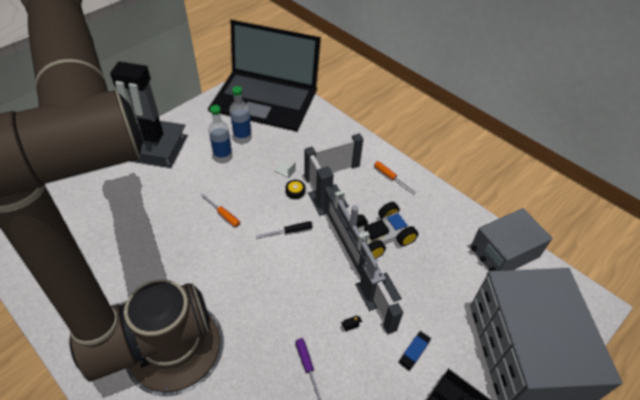

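View pics/top0.png

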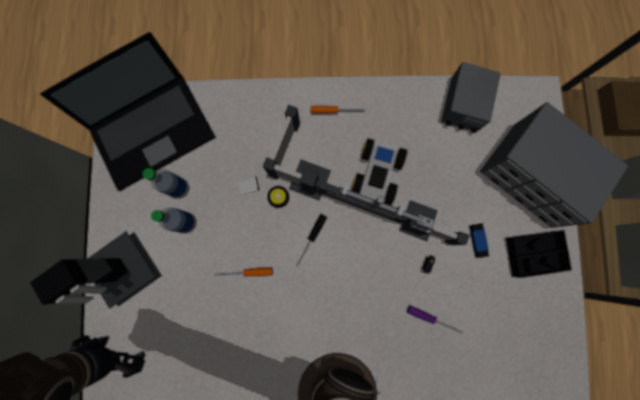

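The side view shows the pen front running from the hinge post (~320,195) to the keeper (~375,290). In the top view it runs from (310,178) to (420,215), with the knob near (375,200). The black screwdriver is at top (318,231); the others are orange or purple. Next I'll measure the bolt line and the knob.

Run:
```python
from h import *
crops=[]
for c,(x0,y0,x1,y1) in(("side",(295,150,425,330)),("top",(290,150,450,250))):
    z=np.load(c+".npz");im,d=z["im"],z["d"]
    m=np.zeros(d.shape,bool);m[y0:y1,x0:x1]=1
    P=cloud(c,d,m);r,cc=np.nonzero(m&(d>0))
    for lo,hi in((.12,.15),(.15,.18),(.18,.23)):
        k=(P[:,2]>lo)&(P[:,2]<hi)&(P[:,0]<.75)
        print(c,lo,k.sum())
        if lo>=.15:
            for p,a,b in list(zip(P[k].round(3),cc[k],r[k]))[::max(1,k.sum()//40)]:print("  ",p,a,b)
        elif k.sum()>5: print(cv2.fitLine(P[k][:,:2].astype(np.float32),cv2.DIST_HUBER,0,.01,.01).ravel())
    f=4 if c=="top" else 3
    crops.append(cv2.resize(im[y0:y1,x0:x1],None,fx=f,fy=f,interpolation=cv2.INTER_CUBIC))
save("side_c.png",crops[0]);save("top_c.png",crops[1])
```

```text
side 0.12 722
[ 0.38168427  0.92429274  0.54161364 -0.05286565]
side 0.15 242
   [0.602 0.079 0.151] 324 167
   [0.581 0.082 0.151] 318 170
   [0.603 0.056 0.151] 330 171
   [0.594 0.047 0.152] 330 174
   [0.567 0.052 0.152] 322 178
   [ 0.547 -0.021  0.17 ] 336 192
   [ 0.562 -0.03   0.166] 342 192
   [ 0.55  -0.026  0.168] 338 193
   [ 0.563 -0.036  0.166] 344 193
   [ 0.549 -0.034  0.171] 340 194
   [ 0.542 -0.027  0.167] 336 195
   [ 0.543 -0.026  0.161] 336 196
   [ 0.561 -0.036  0.151] 343 197
   [ 0.525 -0.116  0.177] 356 215
   [ 0.515 -0.111  0.172] 352 217
   [ 0.515 -0.108  0.166] 351 218
   [ 0.517 -0.103  0.155] 350 219
   [ 0.523 -0.119  0.164] 356 219
   [ 0.52  -0.118  0.162] 355 220
   [ 0.516 -0.118  0.161] 354 221
   [ 0.519 -0.116  0.152] 354 222
   [ 0.512 -0.167  0.165] 367 232
   [ 0.509 -0.17   0.167] 367 233
   [ 0.5   -0.164  0.166] 363 234
   [ 0.491 -0.159  0.165] 359 235
   [ 0.499 -0.171  0.169] 365 235
   [ 0.488 -0.167  0.171] 361 236
   [ 0.504 -0.175  0.164] 367 236
   [ 0.506 -0.171  0.152] 366 237
   [ 0.489 -0.168  0.162] 361 238
   [ 0.485 -0.168
[... 5616 characters left out ...]
.112  0.21 ] 382 200
   [ 0.52  -0.115  0.209] 383 200
   [ 0.52  -0.117  0.21 ] 384 200
   [ 0.522 -0.102  0.183] 376 201
   [ 0.52  -0.102  0.198] 377 201
   [ 0.519 -0.104  0.204] 378 201
   [ 0.518 -0.105  0.21 ] 379 201
   [ 0.518 -0.107  0.211] 380 201
   [ 0.518 -0.11   0.211] 381 201
   [ 0.518 -0.113  0.207] 382 201
   [ 0.518 -0.115  0.209] 383 201
   [ 0.518 -0.103  0.191] 377 202
   [ 0.517 -0.104  0.2  ] 378 202
   [ 0.516 -0.106  0.205] 379 202
   [ 0.515 -0.107  0.211] 380 202
   [ 0.516 -0.11   0.209] 381 202
   [ 0.516 -0.113  0.208] 382 202
   [ 0.517 -0.104  0.181] 377 203
   [ 0.515 -0.107  0.195] 379 203
   [ 0.515 -0.109  0.197] 380 203
   [ 0.515 -0.112  0.195] 381 203
```

View pics/top_c.png

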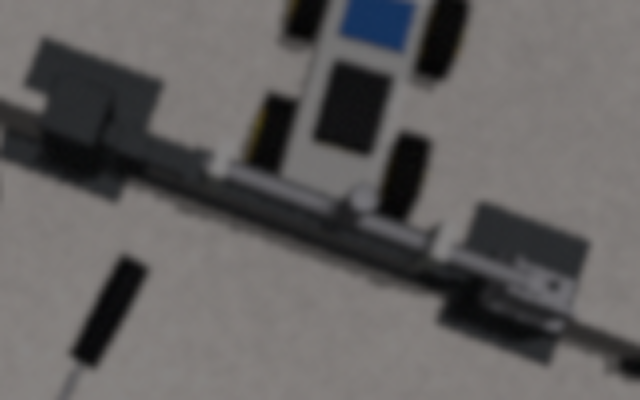

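View pics/side_c.png

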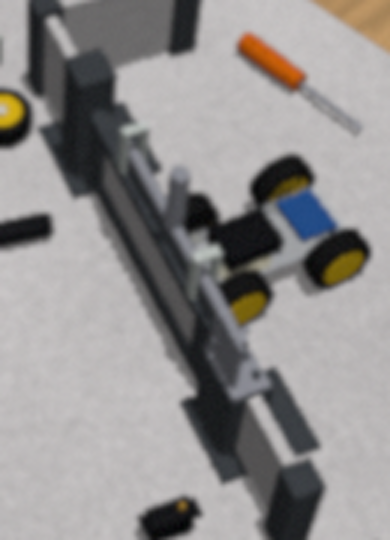

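The knob is unambiguous: centre ≈ (0.522, -0.109), top at 0.21. The gate runs along (0.378, 0.926) towards the hinge, and tool y already lies along it. I'll close along the bolt, so a small offset only slides the bolt instead of pressing the toe on the strap. First I'll move above the knob.

Emit:
carry_out:
  plan: [-2.6,-2.2,-1.4,0,0,0,-2.6,-2.2,-1.4,0,0,0,-2.6,-2.2,-1.4,0,0,0,-2.6,-2.2,-1.4,0,0,0,-2.6,-2.2,-1.4,0,0,0]
  fingers: -1

```text
clock: 1.22
position: [0.2712, 0.3388, 0.3021]
tool_rot: [0.575, 3.088, 0.001]
contact_force: [0.7, -0.0, 0.5]
width: 0.998
finger_force: 0.0
```

Emit:
carry_out:
  plan: [-2.6,-2.2,0,0,0,0,-2.6,-2.2,0,0,0,0,-2.6,-2.2,0,0,0,0,-2.6,-2.2,0,0,0,0,-2.6,-2.2,0,0,0,0]

```text
clock: 1.63
position: [0.3529, 0.1892, 0.3016]
tool_rot: [0.575, 3.088, 0.001]
contact_force: [0.3, 0.6, 1.9]
width: 1.001
finger_force: 0.0
```

Emit:
carry_out:
  plan: [-2.6,-2.2,0,0,0,0,-2.6,-2.2,0,0,0,0,-2.6,-2.2,0,0,0,0,-2.6,-2.2,0,0,0,0,-2.6,-2.2,0,0,0,0]

```text
clock: 2.05
position: [0.4345, 0.0396, 0.3015]
tool_rot: [0.576, 3.088, 0.0]
contact_force: [1.1, 0.5, 0.2]
width: 0.998
finger_force: 0.0
```

Emit:
carry_out:
  plan: [-2.6,-2.2,0,0,0,0,-2.6,-2.2,0,0,0,0,-2.6,-2.2,0,0,0,0,-2.6,-2.2,0,0,0,0,0,0,0,0,0,0]
  fingers: -0.2

```text
clock: 2.47
position: [0.5014, -0.0826, 0.3]
tool_rot: [-0.583, -3.087, 0.002]
contact_force: [-0.5, 0.8, -0.9]
width: 0.604
finger_force: 0.0
```

Emit:
carry_out:
  plan: [-1.0,-0.6,1.6,0,0,1,-1.0,-0.6,1.6,0,0,0,-0.9,-0.6,1.6,0,0,0,0,0,1.6,0,0,0,0,0,0,0,0,0]

```text
clock: 2.88
position: [0.5184, -0.1058, 0.234]
tool_rot: [-0.603, -3.078, -0.0]
contact_force: [-0.7, -0.5, 0.5]
width: 0.602
finger_force: 0.0
```

Run:
```python
from h import *
from scipy.spatial.transform import Rotation as R
s=bot.state();print(s["position"],R.from_rotvec(s["tool_rot"]).as_matrix().round(3).tolist(),s["width"])
im,d=bot.capture("side")
x0,y0,x1,y1=300,120,430,270
m=np.zeros(d.shape,bool);m[y0:y1,x0:x1]=1
uv=proj("side",[s["position"],[.522,-.109,.21]]);print(uv)
c=cv2.resize(im[y0:y1,x0:x1],None,fx=4,fy=4,interpolation=cv2.INTER_CUBIC)
save("near.png",c)
P=cloud("side",d,m);k=(P[:,2]>.18)&(P[:,2]<.222)&(np.hypot(P[:,0]-.522,P[:,1]+.109)<.025)
print(k.sum(),np.median(P[k],0))
```

```text
[ 0.51842846 -0.10580599  0.23396168] [[-0.926, 0.377, -0.005], [0.377, 0.926, 0.001], [0.005, -0.001, -1.0]] 0.60177584548796
[[353.46511561 200.58347487]
 [354.55341831 206.37891059]]
49 [ 0.51567027 -0.11355161  0.19238659]
```

View pics/near.png

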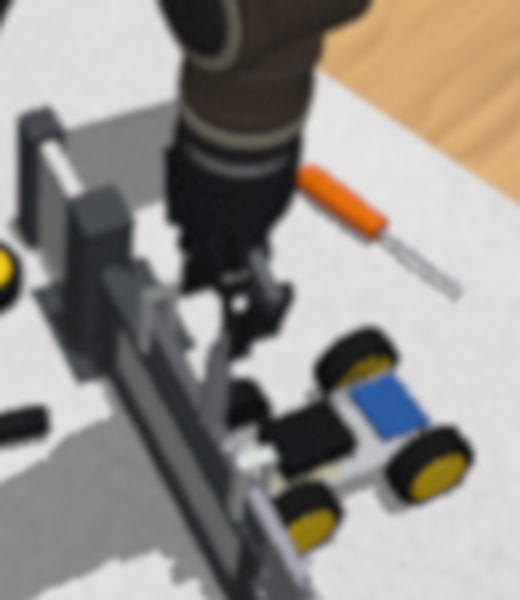

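The knob top is at crop (215,340), between the two fingers as projected. Next I'll descend in two steps and trim.

Emit:
carry_out:
  plan: [-0.2,-0.1,0.6,0,0,0,0,0,0.6,0,0,0,0,0,0.6,0,0,0,0,0,0,0,0,0,0,0,0,0,0,0]

```text
clock: 3.35
position: [0.5209, -0.1073, 0.2192]
tool_rot: [-0.603, -3.083, 0.0]
contact_force: [0.1, -0.0, -0.4]
width: 0.597
finger_force: 0.0
```

Emit:
carry_out:
  plan: [-0.1,-0.2,1.2,0,0,0,0,0,1.2,0,0,0,0,0,1.2,0,0,0,0,0,1.2,0,0,0,0,0,0,0,0,0]

```text
clock: 3.77
position: [0.5203, -0.1094, 0.1695]
tool_rot: [-0.602, -3.08, -0.0]
contact_force: [-0.2, 0.1, -0.2]
width: 0.598
finger_force: 0.0
```

Emit:
carry_out:
  plan: [0,0,0,0,0,0,0,0,0,0,0,0,0,0,0,0,0,0,0,0,0,0,0,0,0,0,0,0,0,0]
  fingers: 0.3
  squeeze: 20

```text
clock: 4.18
position: [0.5216, -0.1097, 0.172]
tool_rot: [0.603, 3.082, -0.0]
contact_force: [0.2, 0.5, 0.1]
width: 0.349
finger_force: 0.0
```

Emit:
carry_out:
  plan: [0,0,0,0,0,0,0,0,0,0,0,0,0,0,0,0,0,0,0,0,0,0,0,0,0,0,0,0,0,0]
  fingers: 0.6
  squeeze: 20

```text
clock: 4.6
position: [0.5215, -0.1097, 0.1717]
tool_rot: [0.603, 3.082, 0.0]
contact_force: [-0.6, -0.1, 3.8]
width: 0.202
finger_force: 18.1
```

Emit:
carry_out:
  plan: [0,0,0,0,0,0,0,0,0,0,0,0,0,0,0,0,0,0,0,0,0,0,0,0,0,0,0,0,0,0]
  fingers: 1
  squeeze: 30

```text
clock: 5.02
position: [0.5215, -0.1097, 0.1717]
tool_rot: [0.603, 3.082, -0.0]
contact_force: [-1.0, -0.0, 4.0]
width: 0.207
finger_force: 29.1
```

The grip is on the 18 mm knob with no side force. Raising 20 mm.

Emit:
carry_out:
  plan: [0,0,-0.4,0,0,0,0,0,-0.4,0,0,0,0,0,-0.4,0,0,0,0,0,-0.4,0,0,0,0,0,-0.4,0,0,0]

```text
clock: 5.43
position: [0.5212, -0.1096, 0.1915]
tool_rot: [-0.603, -3.083, -0.0]
contact_force: [1.5, 1.6, -2.7]
width: 0.199
finger_force: 29.3
```

Emit:
carry_out:
  plan: [0,0,0,0,0,0,0,0,0,0,0,0,0,0,0,0,0,0,0,0,0,0,0,0,0,0,0,0,0,0]

```text
clock: 5.85
position: [0.5212, -0.1097, 0.1911]
tool_rot: [-0.603, -3.083, -0.0]
contact_force: [1.8, -0.6, -1.7]
width: 0.204
finger_force: 29.3
```

Run:
```python
from h import *
for c in("top","side"):
    im,d=bot.capture(c)
    x0,y0,x1,y1=(380,190,450,250) if c=="top" else (340,200,410,290)
    m=np.zeros(d.shape,bool);m[y0:y1,x0:x1]=1
    P=cloud(c,d,m)
    o=np.array([.585,.044]);dd=np.array([.378,.926])
    s=-(P[:,:2]-o)@dd; l=(P[:,:2]-o)@np.array([-.926,.378])
    # height of bolt top between guide and keeper, about the axis
    k=(s>.235)&(s<.255)&(abs(l)<.012)&(P[:,2]>.12)
    print(c,k.sum(),np.percentile(P[k][:,2],[50,90]) if k.any() else "")
```

```text
top 0 
side 33 [0.15557238 0.15921371]
```

The bolt is up 19.4 mm, carrying only its own weight, and its top is now at about 0.159. Drawing slowly.

Emit:
carry_out:
  plan: [0,0.2,0,0,0,0,0,0.2,0,0,0,0,0,0.2,0,0,0,0,0,0.2,0,0,0,0,0,0.2,0,0,0,0]

```text
clock: 6.37
position: [0.525, -0.1003, 0.1913]
tool_rot: [-0.603, -3.083, 0.0]
contact_force: [-0.2, -1.0, -2.0]
width: 0.205
finger_force: 29.3
```

Emit:
carry_out:
  plan: [0,0.4,0,0,0,0,0,0.4,0,0,0,0,0,0.4,0,0,0,0,0,0.4,0,0,0,0,0,0.4,0,0,0,0]

```text
clock: 6.78
position: [0.5327, -0.0814, 0.1913]
tool_rot: [-0.603, -3.083, 0.0]
contact_force: [1.9, -1.6, -1.6]
width: 0.203
finger_force: 29.3
```

Emit:
carry_out:
  plan: [0,0.3,0,0,0,0,0,0.3,0,0,0,0,0,0.3,0,0,0,0,0,0,0,0,0,0,0,0,0,0,0,0]

```text
clock: 7.2
position: [0.5361, -0.0731, 0.1913]
tool_rot: [0.602, 3.083, 0.001]
contact_force: [0.5, 0.4, -1.3]
width: 0.2
finger_force: 29.4
```

Drawn about 39 mm, free of the keeper. Now I'll swing the gate along its arc (radius 0.127 m) by 0.31 rad.

Emit:
carry_out:
  plan: [0.4,0.01,0,0,0,1.8,0.4,0.01,0,0,0,1.8,0.4,0.01,0,0,0,1.8,0.4,0.01,0,0,0,1.8,0.4,0.01,0,0,0,1.8]

```text
clock: 7.62
position: [0.5184, -0.0644, 0.1915]
tool_rot: [0.845, 3.025, 0.001]
contact_force: [3.1, -0.2, -3.0]
width: 0.197
finger_force: 29.4
```

Emit:
carry_out:
  plan: [0.4,0.01,0,0,0,1.8,0.4,0.01,0,0,0,1.8,0.4,0.01,0,0,0,1.8,0.4,0.01,0,0,0,1.8,0.4,0.01,0,0,0,1.8]

```text
clock: 8.03
position: [0.5023, -0.0527, 0.1915]
tool_rot: [1.08, 2.949, 0.0]
contact_force: [2.6, -0.3, -1.6]
width: 0.2
finger_force: 29.4
```

Emit:
carry_out:
  plan: [0,0,0,0,0,0,0,0,0,0,0,0,0,0,0,0,0,0,0,0,0,0,0,0,0,0,0,0,0,0]

```text
clock: 8.45
position: [0.5023, -0.0528, 0.1913]
tool_rot: [1.078, 2.951, 0.0]
contact_force: [2.4, -0.4, -2.8]
width: 0.203
finger_force: 29.4
```

Run:
```python
from h import *
s=bot.state();o=np.array([.585,.044]);v=s["position"][:2]-o
print(s["position"],np.linalg.norm(v),np.arctan2(-.926,-.378)-np.arctan2(v[1],v[0]),s["contact_force"],s["finger_force"],np.abs(s["qvel"]).max())
im,d=bot.capture("side");x0,y0,x1,y1=290,140,430,340
save("open.png",cv2.resize(im[y0:y1,x0:x1],None,fx=3,fy=3,interpolation=cv2.INTER_CUBIC))
```

```text
[ 0.50225363 -0.05280544  0.19129745] 0.12735091564786888 0.3196951160225934 [ 2.3853169  -0.43170784 -2.77460207] 29.405179023742676 0.0030619964667528256
```

View pics/open.png

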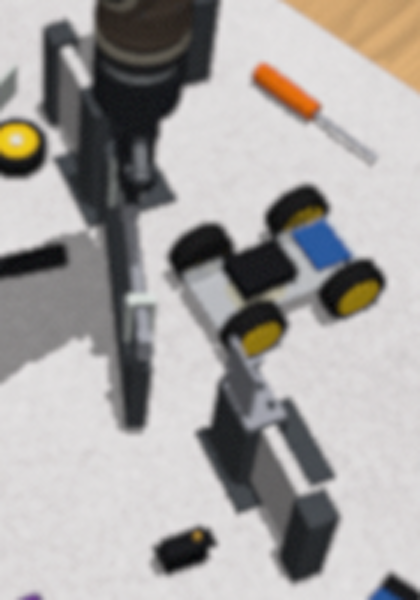

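The gate's free end (crop 135,425) stands well clear of the keeper (255,400), the servo and the screwdriver. It is held at about 0.32 rad with 2.4 N, which matches the spring. Handing in.

```bash
python3 -c "
from station import bot
print(bot.close_job())"
```

```text
the job is handed in; nothing more can be done
None
```

I raised the bolt about 19 mm, drew it back about 39 mm over the lip, swung the gate to about 0.32 rad (gap of roughly 80 mm) and handed the job in with it held there at rest; the hand-in returned no verdict.

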